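# Take the condenser lens carrier off its boom

### The job

Slide the condenser lens carrier along the steel boom and off its open end, then stand it upright in the empty compartment of the grey parts tray and let go. The boom is set in its clamp a little askew, so feel your way along it and do not force it: keep every push on the boom and its stand light (under 15 N), set the carrier down gently without dropping it, and leave everything else where it is.

Things in the scene. Friction and masses are not known exactly. Their poses are not given: they have to be found in the camera images.
- stand: Fixed boom stand. Origin on the table below boom_pivot; x roughly towards the boom's open end, z up. Black clamp head: x -84 to -20 mm, 34 mm wide in y, z 150 to 180; post 26 mm thick at x -75, up to z 184; base plate x -140 to -10, 100 mm wide, 14 mm high. The carrier starts hung within 3 mm of the origin.
- boom_pivot (a point): Point on the boom's axis, 165 mm up. Boom: level steel rod, 12 mm thick, clamped at its -x end, open end 150 mm from here. It is NOT along the stand's x (nor this point's): it is swivelled about the vertical through this point by an unreported angle of up to 0.22 rad either way, new each time; find it by feel or sight. It does not swing under permitted forces.
- carrier: Condenser lens carrier, about 280 g, 124 mm tall, hung on the boom. Origin: centre of its flat underside; z up, x along the boom to the open end. Black lens barrel 36 mm wide, 35 high; above it an aluminium block, 14 mm in x, 36 in y, up to z 79, with a square window through it along x; on top a finger tab. Its own x is only a rough guide to the boom's direction.
- window (a point): Centre of the carrier's square window, 60 mm above its underside: 17 mm wide, 17 high, 14 long, so the boom has 2.5 mm of play each side (less if the carrier is not turned in line with it). As it hangs, the window's roof lies on the boom; raising it 2.5 mm centres it in height.
- tab (a point): Grip point in the carrier's finger tab, 103 mm above its underside. The tab is 20 mm in x, 14 in y, from z 78 to 124 mm: grip from above across the 14 mm (closing along the carrier's y).
- tray: Grey parts tray, 100 mm (x) by 140 (y) by 22 high, walls and divider 5 mm, fixed. Origin: centre of its underside; inner floor 5 mm up. One divider makes two compartments 90 by 62 mm, centred at y +34 and -34 mm. The +y one is empty; the objective stands in the -y one. Tray and well plate may change places.
- objective: Bystander: small aluminium microscope objective, 26 mm in diameter, 44 mm tall, standing in the tray's -y compartment. Origin at its underside.
- wellplate: Bystander: clear 24-well plate, 85 (x) by 127 (y) by 15 mm high, flat on the table. Origin at its underside.
- dish: Bystander: glass culture dish, 64 mm in diameter, 16 mm high, on the table below the boom. Origin at its underside.
- driver: Bystander: screwdriver, 150 mm long, lying near the robot along its x axis.
There are look-alikes about, which are no part of the job. Of the things that look like the carrier, the smallest one is meant.

How it is judged:
By the outcome, as a careful person would: the job done as asked, in the order asked, and still so for the second after the job is handed in, with the robot touching nothing.
It also fails if it takes over 72 s, if anything falls off the work surface, if the arm or the gripper's body presses on something with over 40 N, if the wrist force passes 120 N, or if a joint passes its speed limit or range.

### The arm

A 6-joint arm with a two-finger parallel gripper is mounted at the origin on the work surface. World frame = base frame: x ahead of the robot, y to its left, z up, the work surface at z = 0. Lengths are in mm, angles in rad, forces in N, time in s.
With the tool pointing down it reaches from about 350 to 775 mm from the base axis. Payload 7.3 kg.
Tool frame: the origin (TCP) lies at the very end of the fingers, on their centre line; the grasp point (between the pads) lies 19 mm behind it; z points along the fingers, y is the line along which they close (so a half turn about z gives the same grasp; the last joint's range is limited). The gripper opens to 92 mm and grips with 3 to 60 N. Pads are 19 mm wide; open, the fingers measure 130 mm over their backs; the gripper's body (75 mm by 190 mm) begins 47 mm behind the grasp point.
Start: joints at [1.133, 0.342, 1.524, -0, 1.275, -0.146], TCP at [151.015, 502.831, 226.741] pointing down, gripper open.
Joint ranges: [-2.53, 2.53], [-0.77, 2.02], [0.04, 2.7], [-1, 4.14], [0.28, 2.66], [-3.11, 3.11]. Speed limits (rad/s): [2.57, 2.57, 3.14, 3.14, 3.14, 3.14].

### API

Orientations are given as [roll, pitch, yaw] about the fixed x, y, z axes, in that order (R = Rz(yaw) Ry(pitch) Rx(roll)).
In Python, from plant import get_obs, vision, workorder gives the robot as it stands.
- The arm moves only by the shell command python3 -m pendant 'ROWS' [OPENING]. ROWS is a JSON object of lists of equal length, an entry for each row: "dp": the shift along the tool's x, y, z in m, a list of three; "rotation": the turn, a rotation vector about the tool's x, y, z in rad, a list of three. A call has 1 to 8 rows; each row is the pose to reach, as a shift and turn from the pose commanded when the call began, along the tool's axes at that moment; what a row does not reach only later rows make up. A row lasts 1/8 s, in which the tool goes at most 62.5 mm and 10.7 degrees, less where a joint would pass 70% of its speed; a pose out of reach is approached as far as the arm can. A call with a gripper value outside its range is refused whole. OPENING is the finger opening in m, from 0 to 0.0918, set as the call begins (- or left out, the last holds). The fingers move at their own pace and stop on an object; the grip force is fixed at half the most. Time passes only in rows, so rows that repeat a pose let the fingers close. It gives the time, the measured TCP pose, the force, the opening and the grip force at its end, in the units of the state.
- get_obs(): the state, without advancing time (a new reading comes with each control period).
- vision.capture(name): name is "scene" or "side" or "wrist"; returns a dict with "pixels" (480x640x3 uint8, red, green, blue), "vfov" (degrees; the focal length in pixels is half the picture's height over the tangent of half this angle, whatever the lens; pixels are square), "cx", "cy" (the principal point, pixels), "pose" (4x4, takes a point from camera to world coordinates); the wrist camera has in their place "T_tool_cam" (4x4, takes a point from camera to tool coordinates, whose origin is the TCP and whose axes are the flange's). Camera axes: x right, y up, looking along -z (the intrinsics and any distortion apply to the point x, -y, -z); pixel columns grow to the right and rows downward; lengths in mm; the calibration is good to about 2 mm. A picture is of the moment at which its call begins: read the wrist's pose just before it. There is no depth.
- workorder.close_job(): hands the job in; it is judged then, once.
The state is a dict: "time": time; "joint_positions": joint angles; "dq": joint speeds; "tau": joint torques, N m; "tool_pos": TCP position; "tcp_rot": TCP orientation; "contact_force": force on the tool from outside, world axes, zero at the start; "moment": the same for the moment, N m; "grip_width": finger opening in mm; "finger_force": force on a finger pad.
Only numpy, scipy, OpenCV 4.12 (cv2) and the standard library are available. Lean on these libraries where they do the work, as an engineer would, in place of code of your own. Each camera call takes 0.05 s, during which the arm holds its last target. There are 200 camera calls.

## Working session

There is one attempt and no reset: what is moved stays moved. The work goes in short steps, Python scripts to look and compute and a shell command to move; the robot and the scene stay as the last step left them, time stands still between calls to the robot, and variables do not carry over. Pictures are saved under pics/ and viewed, at most 10 in all, crops included, and the job is handed in when it is done.

```bash
ls; mkdir -p pics; python3 - <<'E'
from plant import get_obs, vision
import cv2,numpy as np
o=get_obs();print(o)
for n in ("scene","side","wrist"):
    c=vision.capture(n);np.save(f'pics/{n}0.npy',c,allow_pickle=True)
    cv2.imwrite(f'pics/{n}0.png',c['pixels'][:,:,::-1])
    print(n,{k:(np.round(v,4).tolist() if k!='pixels' else 0) for k,v in c.items()})
E
```

```text
pics
{'time': 0.0, 'joint_positions': array([ 1.13302754e+00,  3.42753327e-01,  1.52502962e+00, -1.69849249e-05,
        1.27537522e+00, -1.46019826e-01]), 'dq': array([ 0.00056627, -0.00111242, -0.00232218,  0.00078393, -0.0002517 ,
        0.00091246]), 'tau': array([-9.04145622e-05, -4.31248248e+01, -2.44221747e+01,  7.16794655e-02,
        5.61040943e-02, -1.67104563e-04]), 'tool_pos': array([150.82392193, 502.44424803, 226.02467327]), 'tcp_rot': array([-3.14004144e+00, -2.11715600e-04,  2.84984848e+00]), 'contact_force': array([-0.43353124, -0.05325914, -1.17044571]), 'moment': array([0.01428775, 0.04559232, 0.00647748]), 'finger_force': 0.0, 'grip_width': 91.84842180858254}
scene {'pixels': 0, 'vfov': 49.3728, 'cx': 313.5063, 'cy': 237.8375, 'pose': [[-0.2496, -0.7331, 0.6327, 1140.736], [0.9683, -0.1976, 0.153, 136.5178], [0.0128, 0.6508, 0.7591, 853.2727], [0.0, 0.0, 0.0, 1.0]]}
side {'pixels': 0, 'vfov': 49.3616, 'cx': 318.2351, 'cy': 236.8555, 'pose': [[0.8305, 0.2759, -0.4839, 163.5397], [-0.5566, 0.4447, -0.7017, -585.213], [0.0216, 0.8521, 0.5229, 557.2076], [0.0, 0.0, 0.0, 1.0]]}
wrist {'pixels': 0, 'vfov': 63.554, 'cx': 319.6752, 'cy': 238.6728, 'T_tool_cam': [[0.001, 0.9684, 0.2494, 67.2588], [1.0, -0.0009, -0.0005, -1.2203], [-0.0002, 0.2494, -0.9684, -157.9075], [0.0, 0.0, 0.0, 1.0]]}
```

View pics/scene0.png

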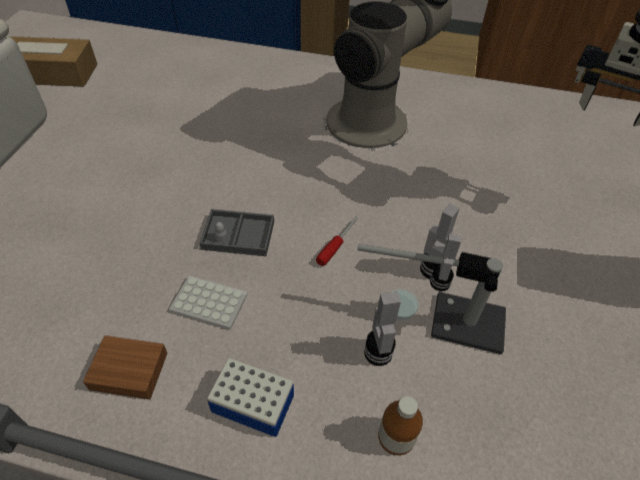

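View pics/side0.png

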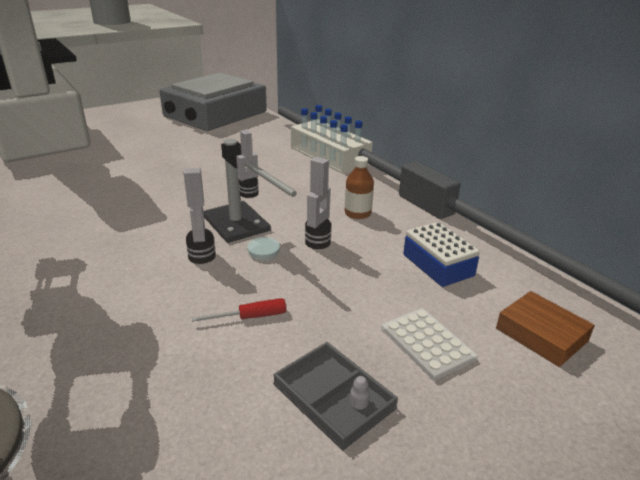

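The scene view shows the boom running from the clamp (478,265) to its open end (360,248), with the carrier hung on it near (445,250) and two standing look-alikes at (430,245) and (380,330). The tray is at (238,232), with its empty compartment on the right. In the side view, the carrier is at (248,165), the boom tip at (293,193) and the tray at (335,393), with its empty compartment upper-left.

```bash
cat > h.py <<'E'
import numpy as np,cv2
def ld(n): return np.load(f'pics/{n}.npy',allow_pickle=True).item()
def ray(c,uv,pose=None):
    P=c['pose'] if pose is None else pose
    f=240/np.tan(np.radians(c['vfov'])/2)
    d=np.array([(uv[0]-c['cx'])/f,-(uv[1]-c['cy'])/f,-1.])
    d=P[:3,:3]@d; return P[:3,3].copy(),d/np.linalg.norm(d)
def plane(c,uv,z,pose=None):
    o,d=ray(c,uv,pose); return o+d*(z-o[2])/d[2]
def proj(c,p,pose=None):
    P=c['pose'] if pose is None else pose
    f=240/np.tan(np.radians(c['vfov'])/2)
    q=P[:3,:3].T@(np.asarray(p)-P[:3,3]); return np.array([c['cx']+f*q[0]/-q[2],c['cy']-f*q[1]/-q[2]])
def tri(c1,u1,c2,u2):
    (a,d),(b,e)=ray(c1,u1),ray(c2,u2)
    s=np.linalg.lstsq(np.c_[d,-e],b-a,rcond=None)[0]
    p,q=a+d*s[0],b+e*s[1]; return (p+q)/2,np.linalg.norm(p-q)
E
python3 - <<'E'
from h import *
s,d=ld('scene0'),ld('side0')
a=s['pixels'][190:360,340:520,::-1]; b=d['pixels'][115:255,170:340,::-1]
A=cv2.resize(a,None,fx=3,fy=3,interpolation=2);B=cv2.resize(b,None,fx=3,fy=3,interpolation=2)
cv2.imwrite('pics/cA.png',cv2.resize(A,(540,510)));cv2.imwrite('pics/cB.png',cv2.resize(b,None,fx=4,fy=4,interpolation=2))
print('tip',tri(s,(361,248),d,(292,192)))
print('tip plane165',plane(s,(361,248),165),plane(d,(292,192),165))
# tray rim corners z=22
for uv in ((211,211),(274,214),(267,254),(202,249)): print('tray s',plane(s,uv,22).round(0))
for uv in ((326,346),(396,399),(343,443),(275,381)): print('tray d',plane(d,uv,22).round(0))
E
```

```text
tip (array([568.40039464,  82.01229765, 165.41034437]), np.float64(0.18003873528263817))
tip plane165 [568.14867673  81.92523276 165.        ] [568.81191674  82.83950719 165.        ]
tray s [ 431. -267.   22.]
tray s [ 404. -131.   22.]
tray s [ 515. -112.   22.]
tray s [ 537. -245.   22.]
tray d [ 499. -127.   22.]
tray d [ 520. -257.   22.]
tray d [ 422. -274.   22.]
tray d [ 402. -145.   22.]
```

View pics/cA.png

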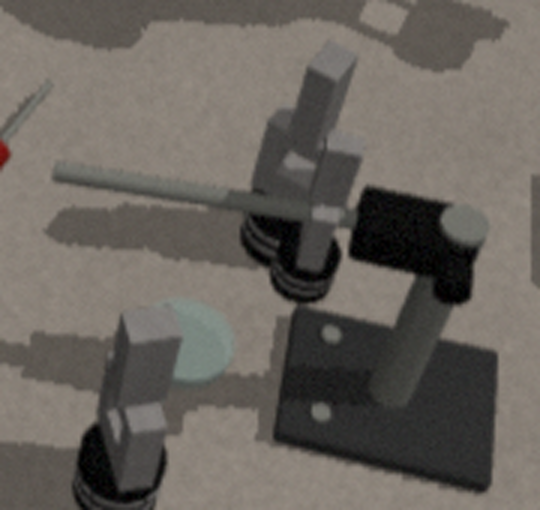

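View pics/cB.png

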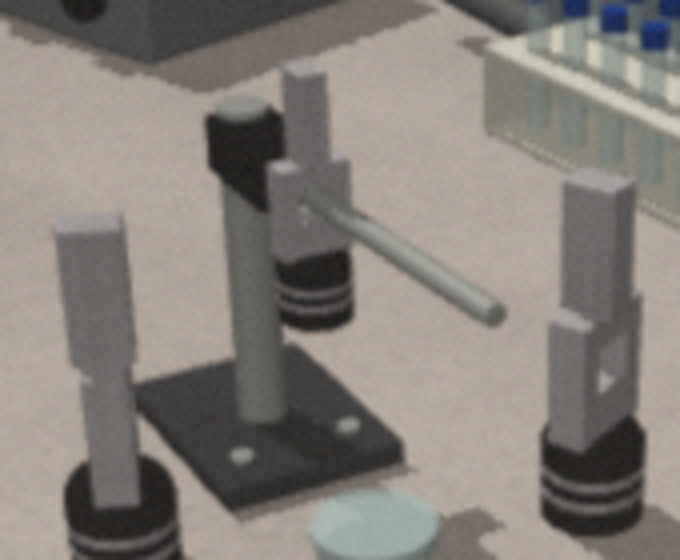

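```bash
python3 - <<'E'
from h import *
s,d=ld('scene0'),ld('side0')
sA=lambda u,v:(340+u/3,190+v/3)
dB=lambda u,v:(170+u/4,115+v/4)
pt=plane(d,dB(306,68),226.5); print('tab top (side)',pt)
print('in crop A:', [((proj(s,[pt[0],pt[1],z])-[340,190])*3).round() for z in (226.5,181,162,102.5)])
for A,B in (((333,50),(306,68)),((345,142),(306,68))): print('tri tabtop',tri(s,sA(*A),d,dB(*B)))
print('post top z184', plane(s,sA(464,225),184),plane(d,dB(246,104),184), tri(s,sA(464,225),d,dB(246,104)))
# base plate corners z14
for uv in ((298,308),(497,352),(485,488),(277,435)): print('bp s',plane(s,sA(*uv),14).round(0))
# boom axis points scene & side z=165
for uv in ((60,171),(140,182),(225,195),(290,210)): print('boom s',plane(s,sA(*uv),165).round(1))
for uv in ((493,311),(440,277),(380,238),(345,214)): print('boom d',plane(d,dB(*uv),165).round(1))
print('lookalike tab', tri(s,sA(148,325),d,dB(598,182)), tri(s,sA(333,55),d,dB(90,224)))
E
```

```text
tab top (side) [559.84375862 223.3430533  226.5       ]
in crop A: [array([338., 142.]), array([320., 196.]), array([313., 217.]), array([292., 279.])]
tri tabtop (array([535.90411335, 202.20748175, 249.44623056]), np.float64(33.33751332572852))
tri tabtop (array([560.19928963, 226.3275722 , 226.37678316]), np.float64(2.632090462466714))
post top z184 [562.62284649 300.48391007 184.        ] [563.43323043 297.91448636 184.        ] (array([563.58485102, 299.88212766, 183.93908961]), np.float64(1.8168496318858738))
bp s [514. 239.  14.]
bp s [515. 366.  14.]
bp s [616. 360.  14.]
bp s [612. 236.  14.]
boom s [566.4  79.8 165. ]
boom s [562.6 125.4 165. ]
boom s [559.5 173.4 165. ]
boom s [560.7 210.1 165. ]
boom d [569.1  79.4 165. ]
boom d [566.6 118.7 165. ]
boom d [563.9 166.6 165. ]
boom d [562.8 197.4 165. ]
lookalike tab (array([666.05349959, 145.22946407, 176.86192703]), np.float64(0.6378131038703819)) (array([449.78209435, 220.32924463, 179.16900663]), np.float64(4.359577986200681))
```

```bash
python3 -m pendant '{"dp":[[-0.04,-0.02,-0.01],[-0.085,-0.04,-0.02],[-0.13,-0.06,-0.03],[-0.175,-0.08,-0.04],[-0.22,-0.1,-0.05],[-0.265,-0.12,-0.06],[-0.31,-0.14,-0.064],[-0.35,-0.165,-0.064]],"rotation":[[0,0,0.15],[0,0,0.3],[0,0,0.45],[0,0,0.6],[0,0,0.75],[0,0,0.9],[0,0,1.05],[0,0,1.21]]}'; cat >> h.py <<'E'
from scipy.spatial.transform import Rotation as Rn
def need(o,tgt,yaw):
    R=Rn.from_euler('xyz',o['tcp_rot']); T=Rn.from_euler('xyz',[np.pi,0,yaw])
    print('dp m',(R.inv().apply(np.array(tgt)-o['tool_pos'])/1000).round(4),'rot',(R.inv()*T).as_rotvec().round(3))
def wpose(o,c):
    M=np.eye(4);M[:3,:3]=Rn.from_euler('xyz',o['tcp_rot']).as_matrix();M[:3,3]=o['tool_pos'];return M@c['T_tool_cam']
E
python3 - <<'E'
from h import *
from plant import get_obs
o=get_obs();print(o['joint_positions'].round(2));need(o,[560,130,290],1.637)
E
```

```text
time: 1.15
tool_pos: [440.0, 242.9, 290.8]
tcp_rot: [3.141, -0.0, 1.635]
contact_force: [0.9, 0.5, 0.4]
grip_width: 92.0
finger_force: 0.0
[0.35 0.26 1.47 0.   1.42 0.29]
dp m [-0.1204  0.1126  0.0008] rot [ 0.    -0.    -0.002]
```

```bash
python3 -m pendant '{"dp":[[-0.03,0.028,0],[-0.06,0.056,0],[-0.09,0.084,0],[-0.12,0.112,0],[-0.12,0.112,0],[-0.12,0.112,0]],"rotation":[[0,0,0],[0,0,0],[0,0,0],[0,0,0],[0,0,0],[0,0,0]]}'; 
python3 - <<'E'
from h import *
from plant import get_obs,vision
o=get_obs();c=vision.capture('wrist');c['pose']=wpose(o,c);np.save('pics/w1.npy',c,allow_pickle=True)
cv2.imwrite('pics/w1.png',c['pixels'][:,:,::-1])
E
```

```text
time: 1.9
tool_pos: [558.3, 132.4, 290.3]
tcp_rot: [-3.14, -0.0, 1.64]
contact_force: [0.3, 0.5, 0.0]
grip_width: 91.8
finger_force: 0.0
```

View pics/w1.png

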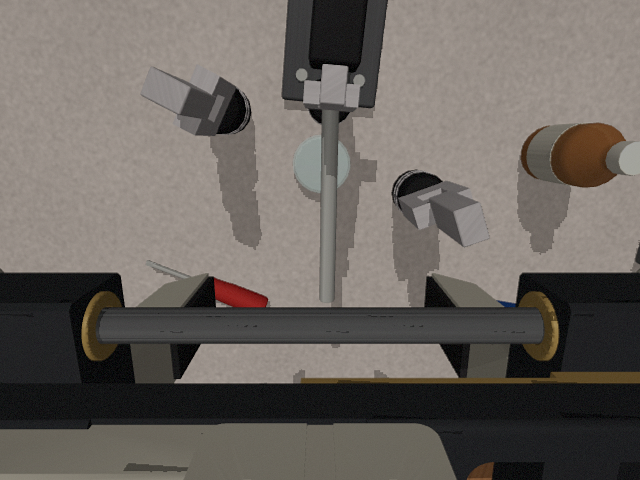

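The wrist view shows the boom from (330,112) to its tip at (327,301), and the carrier's tab top at (335,72) over its block at (330,95). Next I'll fit the boom edges.

```bash
python3 - <<'E'
from h import *
c=ld('w1');g=cv2.GaussianBlur(cv2.cvtColor(c['pixels'],cv2.COLOR_RGB2GRAY),(3,3),0).astype(float)
gx=np.gradient(cv2.blur(g,(1,5)),axis=1)
pts=[]
for r in list(range(196,296,4))+list(range(116,134,4)):
    w=np.abs(gx[r]); 
    l=313+np.argmax(w[313:328]); q=329+np.argmax(w[329:344]); pts.append((r,l,q))
pts=np.array(pts);print(pts[::3].tolist())
P=np.array([plane(c,((l+q)/2,r),165)[:2] for r,l,q in pts])
wd=pts[:,2]-pts[:,1]; k=np.abs(wd-np.median(wd))<=2;print(k.sum(),len(k))
vx,vy,x0,y0=cv2.fitLine(P[k].astype(np.float32),cv2.DIST_HUBER,0,.01,.01).ravel()
if vy>0:vx,vy=-vx,-vy
print('boom yaw',np.arctan2(vy,vx),'x at y=226,80',[x0+vx/vy*(y-y0) for y in (226,80)])
print('tip',plane(c,(327,301),165)[:2])
for uv in ((322,65),(348,65),(347,105),(323,105)): print(uv)
for uv in ((322,66),(347,66)): print('tab top far edge z226.5',plane(c,uv,226.5)[:2].round(1))
for uv in ((304,81),(358,83),(304,106),(358,108)): print('block top z181.5',plane(c,uv,181.5)[:2].round(1))
cv2.imwrite('pics/w1c.png',cv2.resize(c['pixels'][50:130,280:380,::-1],None,fx=6,fy=6,interpolation=2))
E
```

```text
[[196, 322, 334], [208, 320, 334], [220, 319, 333], [232, 319, 333], [244, 319, 333], [256, 319, 333], [268, 319, 332], [280, 319, 342], [292, 318, 342], [124, 317, 339]]
21 30
boom yaw -1.509733 x at y=226,80 [np.float32(556.3443), np.float32(565.2706)]
tip [567.06332462  75.13013183]
(322, 65)
(348, 65)
(347, 105)
(323, 105)
tab top far edge z226.5 [551.5 235.5]
tab top far edge z226.5 [564.7 236.4]
block top z181.5 [540.1 233.3]
block top z181.5 [574.9 234.6]
block top z181.5 [541.1 218.1]
block top z181.5 [576.4 219.3]
```

View pics/w1c.png

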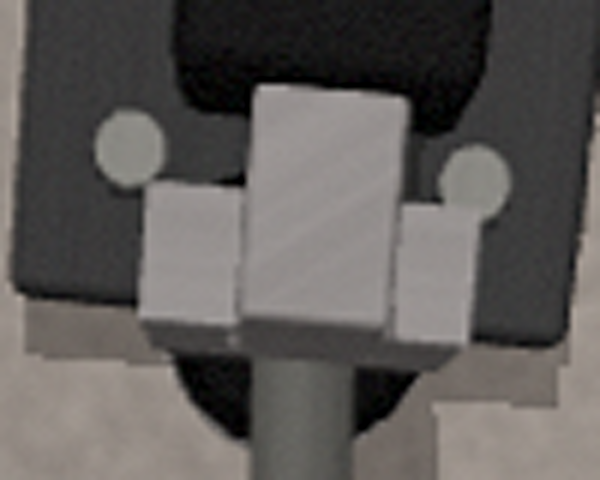

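The crop shows the tab-top quad at crop (255,85), (410,97), (390,330), (243,318) and the block-top corners at (147,182), (480,207), (470,342), (140,320).

```bash
python3 - <<'E'
from h import *
from plant import get_obs
c=ld('w1')
for nm,q,z in (('tab',((255,85),(410,97),(390,330),(243,318)),226.5),('block',((147,182),(480,207),(470,342),(140,320)),181.5)):
    p=np.array([plane(c,(280+u/6,50+v/6),z)[:2] for u,v in q]); e=(p[1]-p[0])+(p[2]-p[3])
    print(nm,p.round(1).tolist(),p.mean(0).round(1),'y-axis ang',np.arctan2(e[1],e[0]).round(3),'yaw',(np.arctan2(e[1],e[0])-np.pi/2).round(3),[np.linalg.norm(p[i]-p[i-1]).round(1) for i in range(4)])
need(get_obs(),[557,226,250],1.631)
E
```

```text
tab [[551.7, 236.4], [565.4, 236.4], [565.3, 216.8], [552.0, 216.9]] [558.6 226.6] y-axis ang -0.005 yaw -1.576 [np.float64(19.5), np.float64(13.7), np.float64(19.6), np.float64(13.3)]
block [[540.4, 233.8], [576.3, 233.7], [576.5, 220.0], [540.5, 219.7]] [558.4 226.8] y-axis ang 0.003 yaw -1.568 [np.float64(14.0), np.float64(35.8), np.float64(13.8), np.float64(36.0)]
dp m [0.0931 0.0054 0.0406] rot [-0.001 -0.     0.009]
```

```bash
python3 - <<'E'
from h import *
c=ld('w1');m=c['pixels'].astype(int)
for r in (122,128,145,200,230,260,276,290,298): print(r,(m[r-1:r+2,312:346].mean(0)).sum(1).astype(int).tolist(),(m[r-1:r+2,312:346].mean(0)@[1,0,-1]).astype(int).tolist())
E
```

```text
122 [420, 425, 429, 403, 366, 266, 158, 99, 89, 123, 223, 246, 258, 273, 288, 291, 296, 301, 290, 284, 269, 262, 259, 245, 234, 223, 174, 165, 213, 253, 310, 316, 318, 316] [16, 15, 15, 13, 10, 6, 3, 2, 1, 3, 5, 5, 4, 5, 4, 5, 5, 4, 4, 5, 5, 5, 4, 4, 5, 5, 3, 4, 4, 8, 11, 12, 12, 13]
128 [401, 406, 408, 413, 418, 422, 423, 423, 430, 339, 244, 242, 257, 276, 288, 289, 297, 295, 288, 278, 268, 267, 256, 247, 229, 218, 237, 305, 313, 312, 315, 325, 323, 320] [15, 15, 14, 15, 15, 15, 15, 16, 16, 13, 6, 4, 6, 5, 5, 5, 5, 5, 6, 5, 5, 4, 5, 5, 4, 3, 7, 13, 12, 13, 13, 13, 13, 13]
145 [446, 446, 445, 446, 446, 446, 446, 448, 460, 312, 302, 338, 277, 278, 293, 298, 299, 294, 285, 277, 270, 264, 256, 239, 218, 186, 436, 454, 437, 412, 399, 366, 333, 322] [-3, -3, -3, -3, -4, -4, -4, -3, -4, 0, 5, 6, 5, 5, 5, 5, 5, 5, 5, 4, 6, 3, 5, 4, 4, 5, -5, -4, -3, -1, 0, 4, 10, 12]
200 [401, 397, 397, 333, 323, 317, 313, 314, 262, 300, 333, 361, 392, 406, 408, 400, 400, 385, 379, 369, 360, 336, 303, 281, 230, 312, 319, 315, 319, 318, 319, 324, 319, 324] [14, 15, 15, 13, 12, 13, 14, 12, 10, 6, 6, 7, 7, 7, 
[... 852 characters left out ...]
 15, 16, 16, 11, 6, 6, 6, 8, 7, 6, 7, 6, 6, 6, 6, 6, 5, 6, 4, 13, 12, 12, 12, 13, 14, 14, 14, 13, 13, 14]
290 [433, 429, 427, 433, 441, 441, 442, 315, 321, 354, 386, 416, 409, 401, 396, 389, 383, 375, 354, 327, 301, 267, 218, 311, 323, 319, 325, 327, 325, 312, 422, 440, 439, 443] [15, 15, 16, 15, 16, 16, 16, 11, 6, 6, 7, 7, 7, 7, 6, 6, 7, 7, 6, 6, 5, 5, 4, 11, 12, 12, 13, 12, 12, 12, 16, 16, 16, 16]
298 [445, 431, 427, 434, 432, 429, 433, 331, 328, 359, 389, 411, 406, 403, 396, 387, 381, 369, 350, 328, 292, 260, 246, 312, 319, 320, 324, 323, 318, 317, 433, 446, 446, 441] [15, 16, 17, 15, 14, 16, 15, 10, 7, 6, 6, 7, 6, 6, 7, 6, 6, 7, 6, 7, 5, 5, 10, 12, 12, 13, 13, 13, 13, 12, 15, 17, 16, 16]
```

```bash
python3 - <<'E'
from h import *
c=ld('w1')
q=[(128,329.9),(145,329.2),(200,328.1),(230,327.6),(260,327.15),(276,326.8),(290,326.65),(298,326.4)]
P=np.array([plane(c,(u,v),165)[:2] for v,u in q])
a=np.polyfit(P[:,1],P[:,0],1);print(P.round(1).tolist(),'dx/dy',a[0],'yaw',-np.pi/2-np.arctan(a[0]),np.polyval(a,[226.7,80]), (P[:,0]-np.polyval(a,P[:,1])).round(2))
E
```

```text
[[559.3, 206.0], [559.7, 194.3], [561.9, 155.0], [563.2, 132.4], [564.7, 108.9], [565.4, 95.9], [566.1, 84.3], [566.4, 77.6]] dx/dy -0.05633105948703396 yaw -1.514524737142403 [557.99863408 566.26240051] [ 0.18 -0.09 -0.12 -0.07  0.02 -0.01  0.08  0.01]
```

```bash
python3 -m pendant '{"dp":[[0.025,0,0.01],[0.05,0.002,0.02],[0.075,0.004,0.03],[0.094,0.007,0.035],[0.094,0.007,0.035],[0.094,0.007,0.035]],"rotation":[[0,0,0],[0,0,0.005],[0,0,0.01],[0,0,0.013],[0,0,0.013],[0,0,0.013]]}'; 
python3 - <<'E'
from h import *
from plant import get_obs
need(get_obs(),[558.5,226.7,186.5],1.627)
E
```

```text
time: 2.7
tool_pos: [559.3, 226.1, 256.2]
tcp_rot: [3.141, 0.0, 1.627]
contact_force: [-1.3, -0.4, 0.4]
grip_width: 91.9
finger_force: 0.0
dp m [ 0.0007 -0.0008  0.0697] rot [0.001 0.    0.   ]
```

```bash
python3 -m pendant '{"dp":[[0,-0.0005,0.02],[0,-0.0005,0.04],[0,-0.0005,0.06],[0,-0.0005,0.069],[0,-0.0005,0.069]],"rotation":[[0,0,0],[0,0,0],[0,0,0],[0,0,0],[0,0,0]]}' && python3 -m pendant '{"dp":[[0,0,0],[0,0,0],[0,0,0],[0,0,0],[0,0,0],[0,0,0],[0,0,0],[0,0,0]],"rotation":[[0,0,0],[0,0,0],[0,0,0],[0,0,0],[0,0,0],[0,0,0],[0,0,0],[0,0,0]]}' 0.0
```

```text
time: 3.32
tool_pos: [558.8, 225.8, 186.8]
tcp_rot: [-3.141, 0.0, 1.626]
contact_force: [-0.5, -0.4, 0.9]
grip_width: 91.8
finger_force: 0.0
time: 4.32
tool_pos: [558.8, 226.4, 186.7]
tcp_rot: [-3.142, -0.0, 1.627]
contact_force: [-0.1, -0.2, -0.3]
grip_width: 16.4
finger_force: 0.0
```

```bash
python3 -m pendant '{"dp":[[0,0,0],[0,0,0],[0,0,0],[0,0,0]],"rotation":[[0,0,0],[0,0,0],[0,0,0],[0,0,0]]}' && python3 -m pendant '{"dp":[[0,0,-0.001],[0,0,-0.002],[0,0,-0.0025],[0,0,-0.0025]],"rotation":[[0,0,0],[0,0,0],[0,0,0],[0,0,0]]}'
```

```text
time: 4.82
tool_pos: [558.8, 226.3, 186.7]
tcp_rot: [3.142, -0.0, 1.627]
contact_force: [0.6, 0.2, -0.4]
grip_width: 13.9
finger_force: 30.0
time: 5.32
tool_pos: [558.7, 226.4, 189.2]
tcp_rot: [-3.142, -0.0, 1.627]
contact_force: [0.4, -0.4, -2.5]
grip_width: 13.8
finger_force: 30.0
```

```bash
python3 -m pendant '{"dp":[[-0.004,0,0],[-0.008,0,0],[-0.012,0,0],[-0.016,0,0],[-0.02,0,0],[-0.024,0,0],[-0.028,0,0],[-0.03,0,0]],"rotation":[[0,0,0],[0,0,0],[0,0,0],[0,0,0],[0,0,0],[0,0,0],[0,0,0],[0,0,0]]}'
```

```text
time: 6.32
tool_pos: [560.5, 196.1, 189.2]
tcp_rot: [3.142, -0.0, 1.627]
contact_force: [-0.2, 0.2, -2.6]
grip_width: 13.8
finger_force: 30.0
```

```bash
python3 -m pendant '{"dp":[[-0.005,0,0],[-0.01,0,0],[-0.015,0,0],[-0.02,0,0],[-0.025,0,0],[-0.03,0,0],[-0.035,0,0],[-0.035,0,0]],"rotation":[[0,0,0],[0,0,0],[0,0,0],[0,0,0],[0,0,0],[0,0,0],[0,0,0],[0,0,0]]}'
```

```text
time: 7.32
tool_pos: [562.5, 161.1, 189.2]
tcp_rot: [3.142, -0.0, 1.626]
contact_force: [-0.2, 0.3, -2.7]
grip_width: 13.9
finger_force: 30.0
```

```bash
python3 -m pendant '{"dp":[[-0.005,0,0],[-0.01,0,0],[-0.015,-0.0003,0],[-0.02,-0.0003,0],[-0.025,-0.0003,0],[-0.03,-0.0003,0],[-0.035,-0.0003,0],[-0.035,-0.0003,0]],"rotation":[[0,0,0],[0,0,0],[0,0,0],[0,0,0],[0,0,0],[0,0,0],[0,0,0],[0,0,0]]}'
```

```text
time: 8.32
tool_pos: [564.1, 126.1, 189.2]
tcp_rot: [-3.142, -0.0, 1.626]
contact_force: [-0.3, -0.4, -1.9]
grip_width: 13.7
finger_force: 30.0
```

```bash
python3 -m pendant '{"dp":[[-0.004,0,0],[-0.008,0,0],[-0.012,0,0],[-0.016,0,0],[-0.02,0,0],[-0.024,0,0],[-0.028,0,0],[-0.028,0,0]],"rotation":[[0,0,0],[0,0,0],[0,0,0],[0,0,0],[0,0,0],[0,0,0],[0,0,0],[0,0,0]]}' ; python3 - <<'E'
from h import *
from plant import get_obs,vision
c=vision.capture('side');d=vision.capture('scene')
u=proj(c,[565,98,165]).astype(int);v=proj(d,[565,98,165]).astype(int)
f=lambda c,u:cv2.resize(c['pixels'][u[1]-50:u[1]+50,u[0]-40:u[0]+40,::-1],None,fx=5,fy=5,interpolation=2)
cv2.imwrite('pics/mid.png',np.hstack([f(c,u),f(d,v)]))
E
```

```text
time: 9.32
tool_pos: [565.7, 98.2, 189.2]
tcp_rot: [3.142, -0.0, 1.626]
contact_force: [0.2, -0.4, -2.5]
grip_width: 13.7
finger_force: 30.0
```

View pics/mid.png

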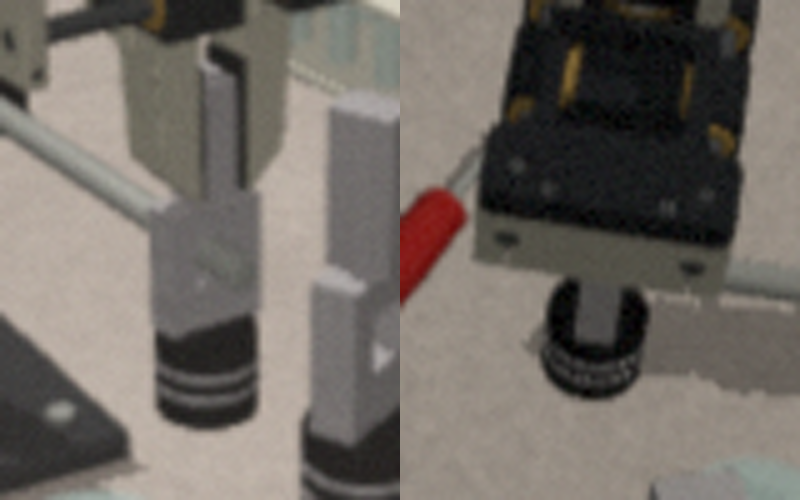

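Side view (left half): the carrier is upright in the grip, and the boom stub shows about centred in its window at crop (215,260). Sliding on past the tip.

```bash
python3 -m pendant '{"dp":[[-0.004,0,0],[-0.008,0,0],[-0.013,0,0],[-0.018,0,0],[-0.024,0,0],[-0.032,0,0],[-0.042,0,0],[-0.052,0,0]],"rotation":[[0,0,0],[0,0,0],[0,0,0],[0,0,0],[0,0,0],[0,0,0],[0,0,0],[0,0,0]]}' ; python3 - <<'E'
from h import *
s,d=ld('scene0'),ld('side0')
for n,c,(x0,y0,x1,y1) in (('s',s,(190,200,285,265)),('d',d,(262,335,408,455))):
    p=c['pixels'][y0:y1,x0:x1]; m=(p.max(2)<85).astype(np.uint8)
    m=cv2.morphologyEx(m,cv2.MORPH_CLOSE,np.ones((9,9)))
    k=max(cv2.findContours(m,0,1)[0],key=cv2.contourArea)
    h=cv2.convexHull(k); q=cv2.approxPolyDP(h,6,True).reshape(-1,2)+[x0,y0]
    print(n,cv2.contourArea(k),[(tuple(map(int,t)),plane(c,t,22)[:2].round(0).tolist(),plane(c,t,0)[:2].round(0).tolist()) for t in q])
a=s['pixels'][195:270,190:285,::-1];b=d['pixels'][335:455,262:408,::-1]
A=cv2.resize(a,None,fx=4,fy=4,interpolation=2);B=cv2.resize(b,None,fx=2.7,fy=2.7,interpolation=2)
H=max(len(A),len(B));pad=lambda z:np.vstack([z,np.zeros((H-len(z),z.shape[1],3),np.uint8)])
cv2.imwrite('pics/tray.png',np.hstack([pad(A),pad(B)]));print(A.shape,B.shape)
E
```

```text
time: 10.42
tool_pos: [568.6, 45.8, 189.2]
tcp_rot: [3.142, -0.0, 1.627]
contact_force: [0.4, -0.3, -2.3]
grip_width: 13.8
finger_force: 30.0
s 2655.0 [((211, 210), [429.0, -268.0], [410.0, -279.0]), ((273, 216), [410.0, -132.0], [391.0, -139.0]), ((266, 255), [518.0, -113.0], [501.0, -120.0]), ((200, 249), [538.0, -248.0], [522.0, -259.0])]
d 6734.5 [((325, 344), [500.0, -122.0], [513.0, -103.0]), ((396, 399), [520.0, -257.0], [534.0, -244.0]), ((344, 449), [418.0, -281.0], [429.0, -268.0]), ((274, 383), [399.0, -147.0], [409.0, -129.0])]
(300, 380, 3) (324, 394, 3)
```

View pics/tray.png

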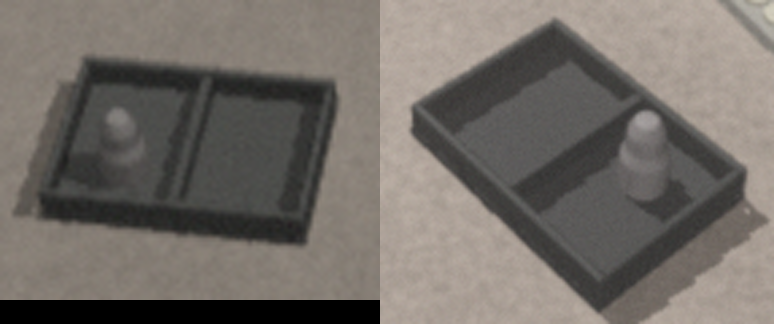

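The crop shows the tray rim. In the scene half, its corners are at (85,60), (335,83), (302,218), (42,195); in the side half, at (555,20), (746,170), (600,283), (413,105). The +y compartment (right and upper-left respectively) is empty.

```bash
python3 - <<'E'
from h import *
from plant import get_obs
s,d=ld('scene0'),ld('side0')
f=lambda c,q:np.array([plane(c,t,22)[:2] for t in q])
A=f(s,[(190+u/4,195+v/4) for u,v in ((302,218),(335,83),(85,60),(42,195))])
B=f(d,[(262+u/2.7,335+v/2.7) for u,v in ((175,20),(33,105),(220,283),(366,170))])
for P in (A,B,(A+B)/2):
    e=(P[0]-P[3])+(P[1]-P[2]); yh=e/np.linalg.norm(e); C=P.mean(0)
    print(P.round(0).tolist(),'centre',C.round(1),'yaw',(np.arctan2(yh[1],yh[0])-np.pi/2).round(3),'comp',(C+34*yh).round(1),[np.linalg.norm(P[i]-P[i-1]).round(0) for i in range(4)])
t=C+34*yh
need(get_obs(),[t[0],t[1],189.2],1.627+.13)
E
```

```text
[[504.0, -118.0], [409.0, -130.0], [428.0, -267.0], [524.0, -253.0]] centre [ 466.6 -192.3] yaw 0.144 comp [ 461.7 -158.6] [np.float64(136.0), np.float64(96.0), np.float64(138.0), np.float64(97.0)]
[[504.0, -121.0], [408.0, -133.0], [425.0, -270.0], [523.0, -257.0]] centre [ 464.8 -195.3] yaw 0.131 comp [ 460.3 -161.6] [np.float64(137.0), np.float64(97.0), np.float64(138.0), np.float64(98.0)]
[[504.0, -120.0], [408.0, -132.0], [427.0, -269.0], [523.0, -255.0]] centre [ 465.7 -193.8] yaw 0.138 comp [ 461.  -160.1] [np.float64(137.0), np.float64(96.0), np.float64(138.0), np.float64(98.0)]
dp m [-0.1996 -0.1189  0.    ] rot [ 0.   -0.   -0.13]
```

```bash
python3 -m pendant '{"dp":[[-0.015,-0.008,0],[-0.04,-0.023,0],[-0.07,-0.041,0],[-0.105,-0.062,0],[-0.14,-0.083,0],[-0.17,-0.101,0],[-0.19,-0.113,0],[-0.2,-0.119,0]],"rotation":[[0,0,-0.01],[0,0,-0.03],[0,0,-0.05],[0,0,-0.07],[0,0,-0.09],[0,0,-0.11],[0,0,-0.12],[0,0,-0.13]]}'; python3 -m pendant '{"dp":[[0,0,0.008],[0,0,0.02],[0,0,0.035],[0,0,0.05],[0,0,0.06],[0,0,0.067],[0,0,0.07],[0,0,0.07]],"rotation":[[0,0,0],[0,0,0],[0,0,0],[0,0,0],[0,0,0],[0,0,0],[0,0,0],[0,0,0]]}'; python3 - <<'E'
from h import *
from plant import get_obs,vision
need(get_obs(),[461,-160,89],1.757)
c=vision.capture('side');d=vision.capture('scene')
f=lambda c,x,y:cv2.resize(c['pixels'][y:y+120,x:x+130,::-1],None,fx=3,fy=3,interpolation=2)
cv2.imwrite('pics/place.png',np.hstack([f(c,262,330),f(d,175,160)]))
E
```

```text
time: 11.42
tool_pos: [460.4, -161.0, 189.4]
tcp_rot: [3.141, 0.0, 1.756]
contact_force: [-0.1, 0.1, -3.3]
grip_width: 13.7
finger_force: 30.0
time: 12.42
tool_pos: [461.0, -159.7, 119.2]
tcp_rot: [3.141, 0.0, 1.757]
contact_force: [0.5, -0.8, -2.7]
grip_width: 14.0
finger_force: 30.0
dp m [-0.0003 -0.0001  0.0302] rot [ 0.  0. -0.]
```

View pics/place.png

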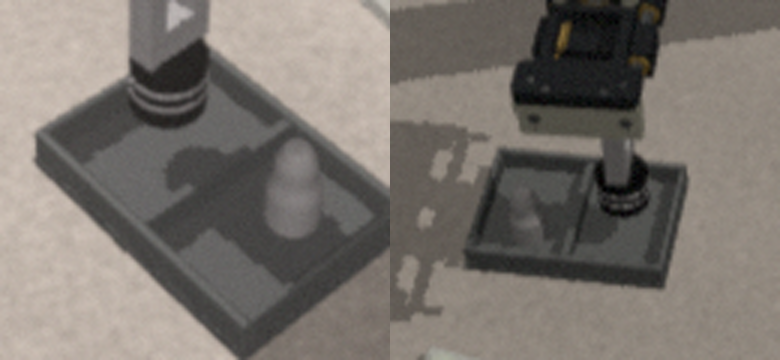

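The carrier hangs over the empty compartment, clear of the walls. Lowering it gently now.

```bash
python3 -m pendant '{"dp":[[0,0,0.006],[0,0,0.012],[0,0,0.017],[0,0,0.021],[0,0,0.024],[0,0,0.026],[0,0,0.027],[0,0,0.027]],"rotation":[[0,0,0],[0,0,0],[0,0,0],[0,0,0],[0,0,0],[0,0,0],[0,0,0],[0,0,0]]}'; python3 -m pendant '{"dp":[[0,0,0.0005],[0,0,0.001],[0,0,0.0015],[0,0,0.0015]],"rotation":[[0,0,0],[0,0,0],[0,0,0],[0,0,0]]}';python3 -m pendant '{"dp":[[0,0,0.0005],[0,0,0.001],[0,0,0.001]],"rotation":[[0,0,0],[0,0,0],[0,0,0]]}'
```

```text
time: 13.52
tool_pos: [461.0, -159.7, 92.2]
tcp_rot: [3.141, -0.0, 1.757]
contact_force: [-0.1, 0.7, -2.7]
grip_width: 13.9
finger_force: 30.0
time: 14.02
tool_pos: [460.9, -159.7, 90.7]
tcp_rot: [-3.142, -0.0, 1.757]
contact_force: [-0.1, -0.1, -4.1]
grip_width: 13.8
finger_force: 30.0
time: 14.4
tool_pos: [460.9, -159.7, 89.6]
tcp_rot: [-3.142, -0.0, 1.757]
contact_force: [-1.0, -0.5, -3.0]
grip_width: 13.6
finger_force: 30.0
```

```bash
python3 -m pendant '{"dp":[[0,0,0.0003],[0,0,0.0005],[0,0,0.0005]],"rotation":[[0,0,0],[0,0,0],[0,0,0]]}';python3 -m pendant '{"dp":[[0,0,0.0003],[0,0,0.0005],[0,0,0.0005]],"rotation":[[0,0,0],[0,0,0],[0,0,0]]}'
```

```text
time: 14.78
tool_pos: [461.0, -159.7, 89.3]
tcp_rot: [3.141, 0.0, 1.757]
contact_force: [0.5, -0.2, -0.3]
grip_width: 13.7
finger_force: 30.0
time: 15.15
tool_pos: [461.0, -159.8, 89.3]
tcp_rot: [3.141, 0.0, 1.757]
contact_force: [-2.1, 0.7, 5.2]
grip_width: 13.6
finger_force: 30.0
```

```bash
python3 -m pendant '{"dp":[[0,0,-0.0003],[0,0,-0.0003]],"rotation":[[0,0,0],[0,0,0]]}';python3 -m pendant '{"dp":[[0,0,0],[0,0,0],[0,0,0],[0,0,0],[0,0,0],[0,0,0],[0,0,0],[0,0,0]],"rotation":[[0,0,0],[0,0,0],[0,0,0],[0,0,0],[0,0,0],[0,0,0],[0,0,0],[0,0,0]]}' 0.07;python3 -m pendant '{"dp":[[0,0,-0.01],[0,0,-0.03],[0,0,-0.06],[0,0,-0.09],[0,0,-0.12],[0,0,-0.15],[0,0,-0.16],[0,0,-0.16]],"rotation":[[0,0,0],[0,0,0],[0,0,0],[0,0,0],[0,0,0],[0,0,0],[0,0,0],[0,0,0]]}'; python3 - <<'E'
from h import *
from plant import vision
c=vision.capture('side');d=vision.capture('scene')
f=lambda c:c['pixels'][80:,150:550,::-1]
cv2.imwrite('pics/end.png',np.hstack([f(c),f(d)]))
E
```

```text
time: 15.4
tool_pos: [461.0, -159.8, 89.3]
tcp_rot: [3.141, 0.0, 1.757]
contact_force: [-2.3, 0.6, 5.0]
grip_width: 13.7
finger_force: 30.0
time: 16.4
tool_pos: [460.9, -159.7, 89.0]
tcp_rot: [3.142, -0.0, 1.757]
contact_force: [0.0, -0.4, 0.1]
grip_width: 70.0
finger_force: 0.0
time: 17.4
tool_pos: [460.9, -159.7, 249.2]
tcp_rot: [3.141, 0.0, 1.757]
contact_force: [0.3, -0.4, 0.4]
grip_width: 69.7
finger_force: 0.0
```

View pics/end.png

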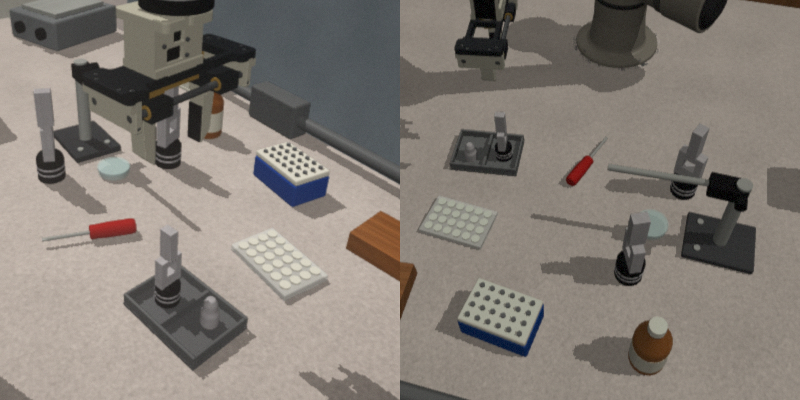

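Both views show the carrier standing upright in the empty compartment, with the gripper clear above it and everything else where it was.

```bash
python3 -c "
from plant import workorder
print(workorder.close_job())"
```

```text
the job is handed in; nothing more can be done
None
```

The carrier is off the boom and standing upright in the tray's empty compartment, released with the gripper clear; force readings between moves stayed below about 6 N, and the job was handed in at about 17.5 s.

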